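Sweep the loose jar caps into the tray

ROBOT

A 6-joint arm with a two-finger parallel gripper is mounted at the origin on the work surface. World frame = base frame: x ahead of the robot, y to its left, z up, the work surface at z = 0. Lengths are in m, angles in rad, forces in N, time in s.
With the tool pointing down it reaches from about 0.375 to 0.9 m from the base axis. Payload 3.1 kg.
Tool frame: the origin (TCP) lies midway between the tips of the shut fingers; the grasp point (between the pads) lies grip_point_offset behind it (grip_point_offset is the distance from the TCP to the grasp point, in m); y points along the fingers, z is the direction in which the jaws open and shut, and the axes are right-handed (so a half turn about y gives the same grasp; the last joint's range is limited). The gripper opens to 87 mm and grips with 3 to 60 N. Pads are 19 mm wide; open, the fingers measure 117 mm over their backs; the gripper's body (75 mm by 190 mm) begins 51 mm behind the grasp point.
Start: joints at [-1.448, 0.527, 1.433, -0, 1.181, -0.178], TCP at [0.186, -0.597, 0.223] pointing down, gripper open.
Joint ranges: [-3.08, 3.08], [-0.75, 2.2], [0.22, 2.44], [-1.43, 4.57], [0, 2.65], [-2.85, 2.85]. Speed limits (rad/s): [2.79, 2.79, 3.14, 3.14, 3.14, 3.14].

INTERFACE

Orientations are given as a unit quaternion [x, y, z, w].
In Python, from rig import * gives the robot as it stands.
- The arm moves only by the tool jog_arm, never from a script. Its argument "increments" is a list that holds one entry, the list of rows, each a list of 7 numbers: the turn, a rotation vector about the world's x, y, z in degrees, then the shift along the world's x, y, z in m, then the closure, from -1 (fully open) to 1 (shut), so that 0 is half open. In form: [[[rx, ry, rz, x, y, z, jaw], ...]]. A call has 1 to 8 rows; each row is the pose to reach, as a shift and turn from the pose measured when the call began; what a row does not reach only later rows make up. A row lasts 1/10 s, in which the tool goes at most 50 mm and 8.59 degrees, less where a joint would pass 70% of its speed; a pose out of reach is approached as far as the arm can. A call with a gripper value outside its range is refused whole. The fingers move at their own pace and stop on an object; "squeeze" is the grip in N (left out, the last holds). Time passes only in rows, so rows that repeat a pose let the fingers close. It gives the time, the measured TCP pose, the force and the opening at its end, in the units of the state.
- get_obs(): the state, without advancing time (a new reading comes with each control period).
- camera(name): name is "scene" or "side" or "wrist"; returns the picture (420x560x3 uint8, red, green, blue); there is no depth.
- camera_info(name): a dict with "K" (3x3 intrinsics, pixels), "R" (3x3) and "t" (3): a world point X has camera coordinates R X + t. Camera axes: x right, y down, z forward; pixel columns grow to the right and rows downward; lengths in m; the calibration is good to about 2 mm. A picture is of the moment at which its call begins: read the wrist's pose just before it. camera_info takes no time and is no camera call; for the wrist camera it gives the pose at the moment of the call.
- hand_in(): hands the job in, once; it reports no verdict.
The state is a dict: "time": time; "q": joint angles; "joint_velocities": joint speeds; "joint_torque": joint torques, N m; "position": TCP position; "tool_rot": TCP orientation; "ft_force": force on the tool from outside, world axes, zero at the start; "moment": the same for the moment, N m; "grip_width": finger opening in m.
Only numpy, scipy, OpenCV 4.12 (cv2) and the standard library are available. Lean on these libraries where they do the work, as an engineer would, in place of code of your own. Each camera call takes 0.05 s, during which the arm holds its last target.

TASK

With the outside of the fingers, sweep the three loose red jar caps across the cart top, through the tray's open side, until each lies flat and wholly inside the blue tray. Only push them along the surface, never lift them or turn them over, and leave the jar, the vinegar dish, the dumpling mold and the plate rack where they stand.

Things in the scene. Friction and masses are not known exactly. Their poses are not given: they have to be found in the camera images.
- cap_1: One of three identical loose jar caps: a round red steel disc with a thin yellow ring on top, 53 mm across, 14 mm high, about 14 g, lying flat on the cart top. Origin at the centre of its underside, z up. It slides easily on the steel.
- cap_2: One of three identical loose jar caps: a round red steel disc with a thin yellow ring on top, 53 mm across, 14 mm high, about 14 g, lying flat on the cart top. Origin at the centre of its underside, z up. It slides easily on the steel.
- cap_3: One of three identical loose jar caps: a round red steel disc with a thin yellow ring on top, 53 mm across, 14 mm high, about 14 g, lying flat on the cart top. Origin at the centre of its underside, z up. It slides easily on the steel.
- tray: Low blue tray, white rim, fixed to the cart: three walls 30 mm high, 3 mm thick, one side open (facing roughly to the robot's right). Inside 260 mm wide, 150 mm deep; floor level with the cart top, no step. Origin on the cart top at the middle of the open side; y points into the tray, x along the open side, z up. Inside: x -130 to 130 mm, y 0 to 150 mm.
- jar: Closed amber glass jar with a brass-coloured cap, 66 mm across, 85 mm high, loose. Origin at the centre of its underside. To be left alone.
- dish: White ceramic vinegar dish, 80 mm across, 22 mm high, loose. Origin at the centre of its underside. To be left alone.
- mold: Green plastic dumpling mold lying opened flat: two round halves of 72 mm side by side along its y axis, with a handle tab at each end; 196 mm long along y, 72 mm wide, 16 mm high, loose. Origin at the centre of its underside. To be left alone.
- rack: Wooden plate rack holding three upright saucers (white, orange, white), one loose piece of 1.3 kg; base 150 by 150 mm, 146 mm high over the saucers. Origin at the centre of its underside. To be left alone.
Mind the look-alikes: they are no part of the job. Leave any green look-alike of the cap_1 alone.

How it is judged:
At the end, for the whole second after the job is handed in: Each of the three caps lies flat (within 0.2 rad) and at rest on the tray floor, wholly past the open side (its centre at least 25 mm in) and between the walls; jar, dish, mold and rack are within 15 mm of where they stood (y of cap_1 in the frame of tray between 0.025 and 0.15 m and x of cap_1 in the frame of tray between -0.13 and 0.13 m and height (world z) of each of cap_1, cap_2, cap_3 below 0.008 m and angle between each of cap_1, cap_2, cap_3's own z axis and vertical below 0.2 rad and linear speed of each of cap_1, cap_2, cap_3 below 0.02 m/s and y of cap_2 in the frame of tray between 0.025 and 0.15 m and x of cap_2 in the frame of tray between -0.13 and 0.13 m and y of cap_3 in the frame of tray between 0.025 and 0.15 m and x of cap_3 in the frame of tray between -0.13 and 0.13 m and distance of each of jar, dish, mold, rack from where it was at the start of the episode below 0.015 m); the robot touches nothing.
It fails at once if a cap is lifted off the surface (its underside centre over 30 mm high) or turned over (height (world z) of any of cap_1, cap_2, cap_3 above 0.03 m or angle between any of cap_1, cap_2, cap_3's own z axis and vertical above 1.2 rad).
It fails at once if the jar, dish, mold or rack is shifted by more than 15 mm or tipped (distance of any of jar, dish, mold, rack from where it was at the start of the episode above 0.015 m or angle between any of jar, dish, mold, rack's own z axis and vertical above 0.3 rad).
It also fails if it takes over 64 s, if anything falls off the work surface, if the arm or the gripper's body presses on something with over 40 N, if the wrist force passes 120 N, or if a joint passes its speed limit or range.

## Working session

There is one attempt and no reset: what is moved stays moved. The work goes in short steps, Python scripts to look and compute and a tool call to move; the robot and the scene stay as the last step left them, time stands still between calls to the robot, and variables do not carry over. Pictures are saved under pics/ and viewed, and the job is handed in when it is done.

Besides the shell and the picture viewer there is one more tool, called as name([rows], argument=value, ...), one row to a line, values as JSON. jog_arm: Moves the arm, as the interface text tells. Its arguments: {"type":"object","properties":{"increments":{"type":"array","items":{"type":"array","items":{"type":"array","items":{"type":"number"}}}},"squeeze":{"type":"number"}},"required":["increments"]}

```bash
mkdir -p pics; ls; cat > h.py <<'E'
from rig import *
import numpy as np, cv2
def save(cam,name):
    im=camera(cam); cv2.imwrite(f'pics/{name}.png',im[:,:,::-1]); return im
def pix2w(cam,u,v,z,info=None):
    i=info or camera_info(cam); K,R,t=map(np.array,(i['K'],i['R'],i['t']))
    d=R.T@np.linalg.inv(K)@[u,v,1]; c=-R.T@t
    return c+d*(z-c[2])/d[2]
def w2pix(cam,X,info=None):
    i=info or camera_info(cam); K,R,t=map(np.array,(i['K'],i['R'],i['t']))
    p=K@(R@np.array(X)+t); return p[:2]/p[2]
E
python3 - <<'E'
from h import *
save('scene','s0');save('side','d0');save('wrist','w0')
for c in('scene','side','wrist'):
    i=camera_info(c);print(c,-np.array(i['R']).T@np.array(i['t']))
print(get_obs())
E
```

```text
pics
scene [ 0.90919465 -0.52353071  0.49137362]
side [0.05516177 0.66694489 0.65915971]
wrist [ 0.24873389 -0.57634849  0.3829178 ]
{'time': 0.15, 'q': array([-1.44746363e+00,  5.28265954e-01,  1.43361327e+00, -1.38461956e-05,
        1.18138709e+00, -1.78509869e-01]), 'joint_velocities': array([ 0.00101518, -0.00289366, -0.00431571, -0.00059022, -0.00349094,
        0.0017583 ]), 'joint_torque': array([-2.71151512e-04, -4.40432131e+01, -1.76842600e+01,  6.33802009e-02,
        5.52413519e-02, -9.55763426e-05]), 'position': array([ 0.18574817, -0.59617147,  0.22178655]), 'tool_rot': array([-0.10630281,  0.69966019, -0.69847694,  0.1063264 ]), 'ft_force': array([-0.2768337 ,  0.1127243 ,  0.57813869]), 'moment': array([-0.0087293 , -0.00223348,  0.05790394]), 'grip_width': 0.08690987077045018}
```

View pics/s0.png

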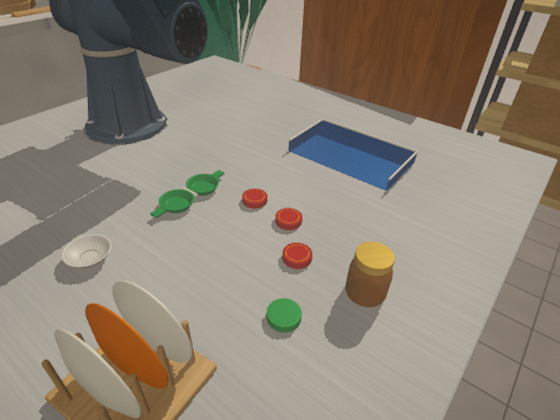

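View pics/d0.png

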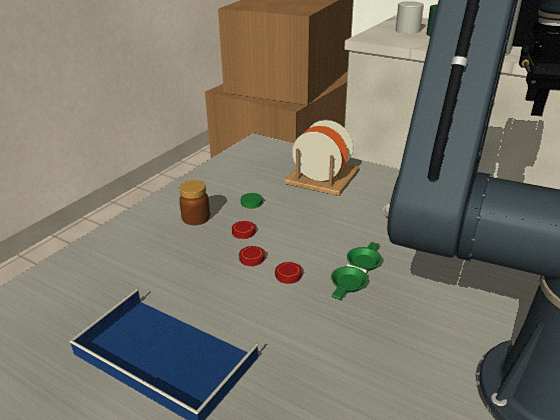

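View pics/w0.png

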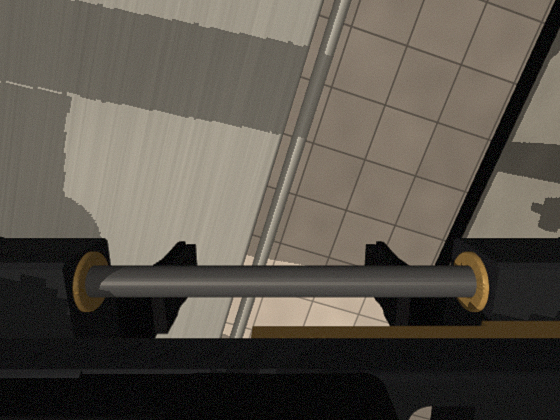

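Candidate caps in the scene view are the red discs at (255,198), (289,218) and (297,255). The green disc at (284,315) is the look-alike, so I leave it. The brass jar lid is at (374,258). I'll measure them all in enlarged crops.

```bash
python3 - <<'E'
from h import *
for cam,n in(('scene','s0'),('side','d0')):
    im=cv2.imread(f'pics/{n}.png'); b,g,r=[im[:,:,k].astype(int) for k in range(3)]
    for nm,m in(('red',(r>110)&(g<90)&(b<90)),('green',(g>r+40)&(g>b+25)),('blue',(b>r+40)&(b>g+15))):
        nn,l,st,ce=cv2.connectedComponentsWithStats(cv2.morphologyEx(m.astype(np.uint8),cv2.MORPH_CLOSE,np.ones((5,5))))
        for k in range(1,nn):
            if st[k,4]>150: print(cam,nm,st[k],ce[k].round(1),pix2w(cam,*ce[k],0.009).round(4))
s=cv2.imread('pics/s0.png')[110:350,140:430]; cv2.imwrite('pics/s0c.png',cv2.resize(s,None,fx=2.7,fy=2.5,interpolation=2))
s=cv2.imread('pics/d0.png')[180:420,50:400]; cv2.imwrite('pics/d0c.png',cv2.resize(s,None,fx=2.2,fy=2.2,interpolation=2))
E
```

```text
scene red [  0   0  30  16 252] [15.2  5. ] [-1.5624  0.4307  0.009 ]
scene red [300   0  22  84 767] [310.6  52.4] [0.0387 0.8311 0.009 ]
scene red [344  27  13  68 304] [350.2  55.3] [0.1743 0.9071 0.009 ]
scene red [414  49  14  42 187] [420.2  71.4] [0.4539 0.92   0.009 ]
scene red [354  61  17  40 294] [362.7  83.5] [0.3541 0.675  0.009 ]
scene red [501 107  55  30 526] [524.5 126. ] [0.8463 0.6953 0.009 ]
scene red [543 179  17  20 194] [552.2 188.8] [0.9628 0.4035 0.009 ]
scene red [242 189  25  20 402] [254.3 198.3] [ 0.4909 -0.0398  0.009 ]
scene red [276 208  26  22 473] [288.3 218.7] [ 0.5831 -0.0472  0.009 ]
scene red [283 243  29  26 628] [296.8 255.5] [ 0.6537 -0.117   0.009 ]
scene red [357 267  35  23 322] [375.5 278.7] [ 0.7837 -0.0777  0.009 ]
scene red [  86  304   88  116 4038] [130.2 358.2] [ 0.5946 -0.415   0.009 ]
scene red [ 42 361  30  46 297] [ 58.6 391.1] [ 0.5636 -0.4977  0.009 ]
scene green [ 151  170   73   47 1247] [187.  192.6] [ 0.372  -0.1149  0.009 ]
scene green [267 299  35  33 907] [283.7 314.5] [ 0.7104 -0.2292  0.009 ]
scene blue [ 289  121  124   69 4009] [353.2 154.2] [0.5583 0.2488 0.009 ]
side red [ 220    0  118   31 1079] [283.6   6.1] [ 1.8689 -2.2418  0.009 ]
side red [205  84  39  71 392] [218.  106.6] [ 1.1629 -0.6811  0.009 ]
side red [245  96  62  42 472] [277.1 107.7] [ 0.9824 -0.7738  0.009 ]
side red [304 126  44  41 363] [332.6 139.2] [ 0.702 -0.639  0.009]
side red [232 221  23  18 337] [242.5 229.3] [ 0.6507 -0.1096  0.009 ]
side red [239 246  25  21 408] [250.6 255.4] [ 0.58   -0.0395  0.009 ]
side red [275 262  27  22 449] [287.3 272.1] [ 0.4871 -0.0321  0.009 ]
side green [241 193  21  15 267] [250.7 200. ] [ 0.7079 -0.2236  0.009 ]
side green [ 331  242   51   57 1462] [355.4 269.3] [ 0.3773 -0.1094  0.009 ]
side blue [   71   295   184   125 10529] [163.6 356.7] [0.5433 0.2598 0.009 ]
```

View pics/s0c.png

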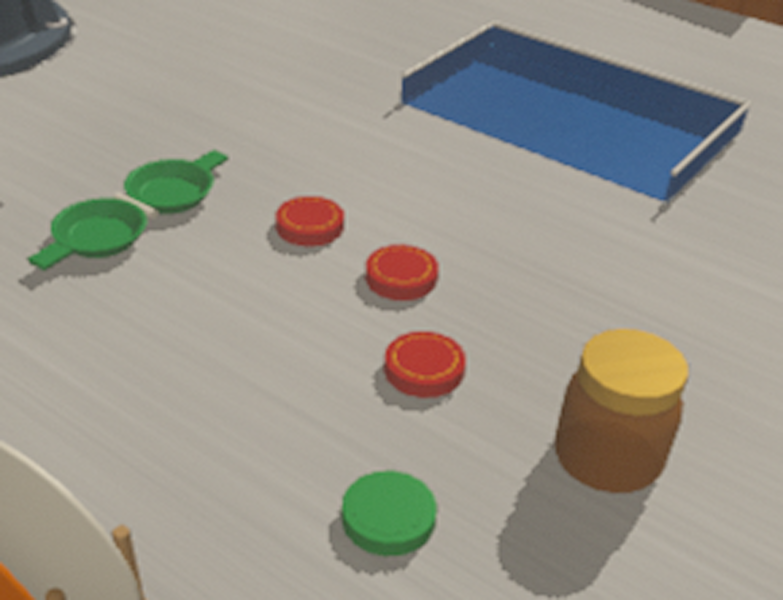

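View pics/d0c.png

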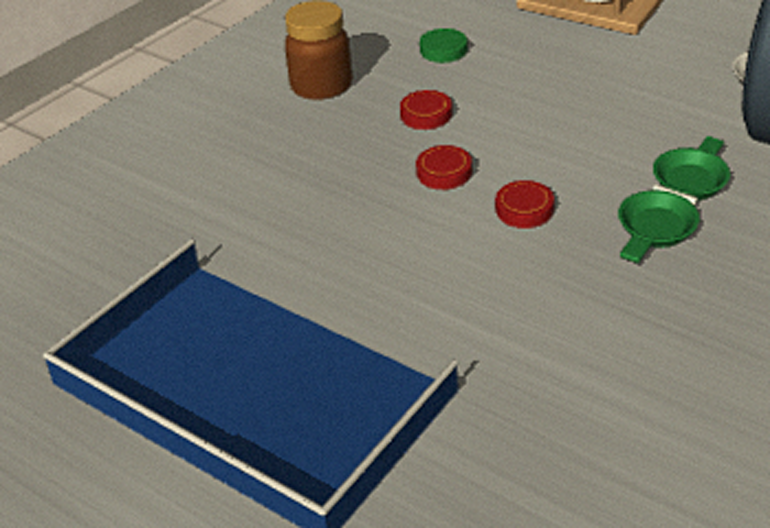

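```bash
python3 - <<'E'
from h import *
for cam,ps in(('scene',[(289.3,151.6,0),(387.4,189.2,0),(289.5,140,.03),(388,180,.03),(324,121,.03),(415,152.5,.03),(360,306,0)]),('side',[(140.9,301.8,0),(246.4,354.1,0),(138,291,.03),(257,346,.03),(72,343,.03),(197,413,.03),(195,224,0)])):
    for u,v,z in ps: print(cam,u,v,pix2w(cam,u,v,z).round(4))
# jar, dish, rack
print('jarlid',pix2w('scene',374,254,.085),pix2w('side',193,185,.085))
print('dish',pix2w('scene',88,250,.02))
o=get_obs()
from scipy.spatial.transform import Rotation as R
print(R.from_quat(o['tool_rot']).as_matrix().round(3))
E
```

```text
scene 289.3 151.6 [ 0.4248  0.1703 -0.    ]
scene 387.4 189.2 [0.6828 0.1808 0.    ]
scene 289.5 140 [0.4218 0.1727 0.03  ]
scene 388 180 [0.6828 0.1696 0.03  ]
scene 324 121 [0.4295 0.3154 0.03  ]
scene 415 152.5 [0.6808 0.3171 0.03  ]
scene 360 306 [ 0.7886 -0.1358  0.    ]
side 140.9 301.8 [0.6792 0.1758 0.    ]
side 246.4 354.1 [0.4374 0.178  0.    ]
side 138 291 [0.6766 0.1795 0.03  ]
side 257 346 [0.4155 0.1773 0.03  ]
side 72 343 [0.6747 0.3296 0.03  ]
side 197 413 [0.4157 0.3261 0.03  ]
side 195 224 [ 0.7644 -0.0818  0.    ]
jarlid [ 0.77965221 -0.10580456  0.085     ] [ 0.78041346 -0.10680781  0.085     ]
dish [ 0.38044833 -0.34174656  0.02      ]
[[-0.955 -0.     0.297]
 [-0.297  0.002 -0.955]
 [-0.    -1.    -0.002]]
```

```bash
python3 - <<'E'
from h import *
try: print(grip_point_offset)
except Exception as e: print(e)
for u,v in [(223,173),(153,215),(219,188),(195,203)]: print('mold',pix2w('scene',u,v,.012).round(3))
for u,v in [(381,245),(336,297),(370,283),(382,262)]: print('mold side',pix2w('side',u,v,.012).round(3))
for u,v in [(215,368),(185,340)]: print('rack s',pix2w('scene',u,v,.01).round(3))
for u,v in [(286,182),(336,192),(360,168)]: print('rack d',pix2w('side',u,v,.01).round(3))
E
```

```text
0.0187
mold [ 0.381 -0.017  0.012]
mold [ 0.38  -0.208  0.012]
mold [ 0.414 -0.063  0.012]
mold [ 0.414 -0.131  0.012]
mold side [ 0.366 -0.208  0.012]
mold side [ 0.371 -0.013  0.012]
mold side [ 0.334 -0.082  0.012]
mold side [ 0.341 -0.155  0.012]
rack s [ 0.692 -0.354  0.01 ]
rack s [ 0.631 -0.351  0.01 ]
rack d [ 0.681 -0.342  0.01 ]
rack d [ 0.549 -0.362  0.01 ]
rack d [ 0.553 -0.509  0.01 ]
```

jog_arm([
  [[0,0,72.7,0.3,0.5,0,0.31],[0,0,72.7,0.3,0.5,0,0.31],[0,0,72.7,0.3,0.5,0,0.31],[0,0,72.7,0.3,0.5,0,0.31],[0,0,72.7,0.3,0.5,0,0.31],[0,0,72.7,0.3,0.5,0,0.31],[0,0,72.7,0.3,0.5,0,0.31],[0,0,72.7,0.3,0.5,0,0.31]],
])

```text
time: 0.95
position: [0.392, -0.2517, 0.222]
tool_rot: [-0.484, 0.516, -0.515, 0.484]
ft_force: [1.4, -0.8, 0.0]
grip_width: 0.0335
```

jog_arm([
  [[0,0,3.7,0.097,0.162,0,0.31],[0,0,3.7,0.097,0.162,0,0.31],[0,0,3.7,0.097,0.162,0,0.31],[0,0,3.7,0.097,0.162,-0.05,0.31],[0,0,3.7,0.097,0.162,-0.1,0.31],[0,0,3.7,0.097,0.162,-0.15,0.31],[0,0,3.7,0.097,0.162,-0.17,0.31],[0,0,3.7,0.097,0.162,-0.17,0.31]],
])

```text
time: 1.75
position: [0.4859, -0.0882, 0.0482]
tool_rot: [-0.502, 0.503, -0.496, 0.499]
ft_force: [-0.8, 0.0, 1.3]
grip_width: 0.0302
```

```bash
python3 - <<'E'
from h import *
print(get_obs()['position'])
save('wrist','w1'); save('side','d1')
for p in [(.489,-.036,.014),(.5815,-.043,.014),(.489,-.09,.007)]: print(w2pix('wrist',p),w2pix('side',p))
E
```

```text
[ 0.48589463 -0.08822626  0.04815012]
[281.45745664 151.80946115] [287.52122053 268.69252009]
[437.67141488 164.07750587] [250.89628233 252.37919317]
[281.24356509 235.75592268] [301.34587568 257.4509367 ]
```

View pics/w1.png

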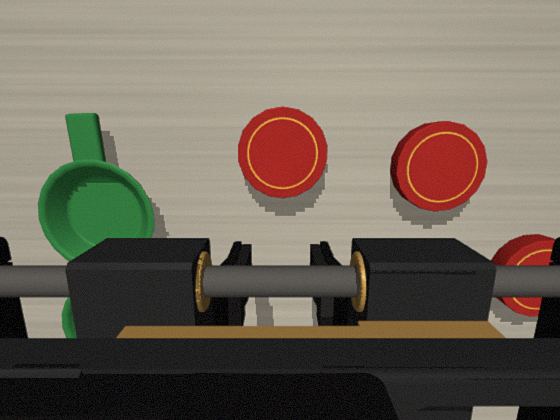

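View pics/d1.png

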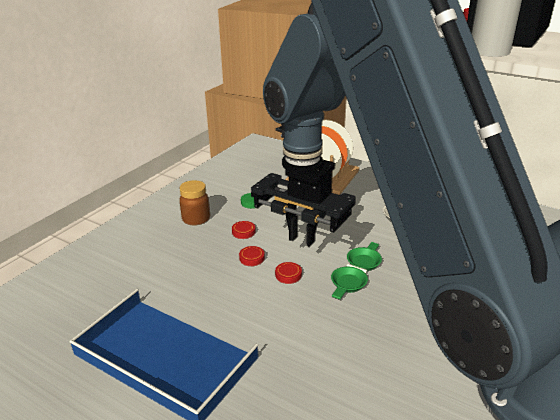

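The wrist view shows cap A at (282,152) and cap B at (440,165), within 2 px of prediction. The next move is to lower and push A.

jog_arm([
  [[0,0,0,0.003,0,-0.025,0.31],[0,0,0,0.003,0,-0.041,0.31],[0,0,0,0.003,0,-0.041,0.31],[0,0,0,0.003,0.01,-0.041,0.31],[0,0,0,0.003,0.02,-0.041,0.31],[0,0,0,0.003,0.03,-0.041,0.31],[0,0,0,0.002,0.042,-0.041,0.31],[0,0,0,0.001,0.055,-0.041,0.31]],
])

```text
time: 2.65
position: [0.49, -0.0335, 0.0115]
tool_rot: [0.501, -0.5, 0.499, -0.5]
ft_force: [-0.5, -0.6, -0.5]
grip_width: 0.0302
```

```bash
python3 - <<'E'
from h import *
print(get_obs()['position'],get_obs()['ft_force'])
save('wrist','w2')
E
```

```text
[ 0.49004435 -0.0335484   0.01145172] [-0.46566752 -0.56318572 -0.49728462]
```

View pics/w2.png

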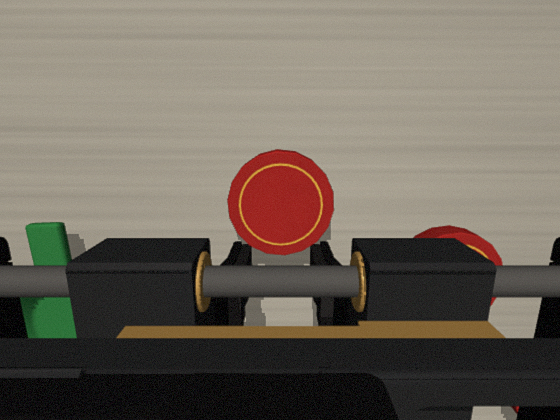

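jog_arm([
  [[0,0,0,0,0.015,-0.004,0.31],[0,0,0,-0.001,0.03,-0.004,0.31],[0,0,0,-0.002,0.045,-0.004,0.31],[0,0,0,-0.003,0.06,-0.004,0.31],[0,0,0,-0.004,0.077,-0.004,0.31],[0,0,0,-0.005,0.094,-0.004,0.31],[0,0,0,-0.006,0.112,-0.004,0.31],[0,0,0,-0.007,0.13,-0.004,0.31]],
])

```text
time: 3.5
position: [0.4813, 0.0996, 0.0072]
tool_rot: [0.502, -0.501, 0.498, -0.5]
ft_force: [0.1, -0.4, -0.8]
grip_width: 0.0303
```

```bash
python3 - <<'E'
from h import *
print(get_obs()['position'],get_obs()['ft_force'])
save('wrist','w3')
E
```

```text
[0.48132992 0.09963009 0.00720958] [ 0.06791896 -0.40466433 -0.83538599]
```

View pics/w3.png

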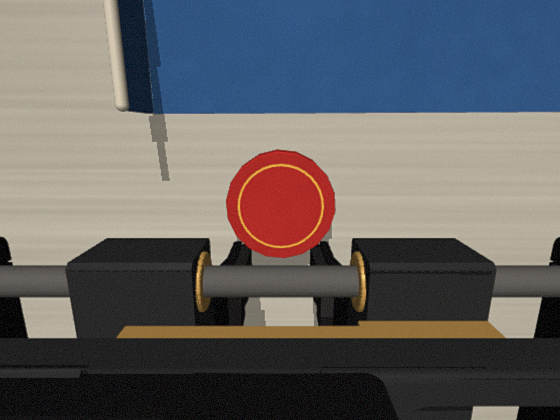

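The cap is seated at (281,204). The tray's left inner wall is at about column 150, clear of both cap and fingers.

jog_arm([
  [[0,0,0,0,0.02,0,0.31],[0,0,0,0,0.04,0,0.31],[0,0,0,0,0.06,0,0.31],[0,0,0,0,0.08,0,0.31],[0,0,0,0,0.098,0,0.31],[0,0,0,0,0.112,0,0.31],[0,0,0,0,0.12,0,0.31],[0,0,0,0,0.122,0,0.31]],
])

```text
time: 4.35
position: [0.4806, 0.2244, 0.0073]
tool_rot: [0.502, -0.5, 0.497, -0.501]
ft_force: [0.2, 0.0, 0.5]
grip_width: 0.0299
```

jog_arm([
  [[0,0,0,0,0,0,0.31],[0,0,0,0,-0.02,0,0.31],[0,0,0,0,-0.02,0.02,0.31],[0,0,0,0.02,-0.04,0.06,0.31],[0,0,0,0.06,-0.1,0.06,0.31],[0,0,0,0.1,-0.16,0.06,0.31],[0,0,0,0.1,-0.21,0.06,0.31],[0,0,0,0.1,-0.26,0.06,0.31]],
])

```text
time: 5.15
position: [0.5774, 0.0006, 0.0675]
tool_rot: [0.502, -0.5, 0.498, -0.501]
ft_force: [1.2, 0.4, 0.6]
grip_width: 0.0305
```

```bash
python3 - <<'E'
from h import *
print(get_obs()['position'],get_obs()['ft_force'])
save('wrist','w4');save('side','d4')
E
```

```text
[0.57741365 0.00059693 0.06753118] [1.23677917 0.36184191 0.64060293]
```

View pics/d4.png

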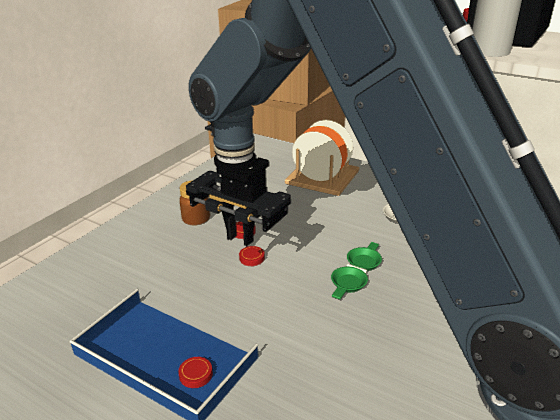

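jog_arm([
  [[0,0,0,0.005,-0.045,0,0.31],[0,0,0,0.005,-0.086,0,0.31],[0,0,0,0.005,-0.086,0,0.31],[0,0,0,0.005,-0.086,-0.03,0.31],[0,0,0,0.005,-0.086,-0.05,0.31],[0,0,0,0.005,-0.086,-0.061,0.31],[0,0,0,0.005,-0.086,-0.061,0.31],[0,0,0,0.005,-0.086,-0.061,0.31]],
])

```text
time: 6.05
position: [0.5829, -0.0895, 0.0066]
tool_rot: [-0.5, 0.501, -0.5, 0.499]
ft_force: [1.3, -0.0, -0.4]
grip_width: 0.0299
```

```bash
python3 - <<'E'
from h import *
print(get_obs()['position'],get_obs()['ft_force'])
save('wrist','w5')
E
```

```text
[ 0.5829482  -0.08951091  0.00664201] [ 1.28799897 -0.02932304 -0.44796417]
```

View pics/w5.png

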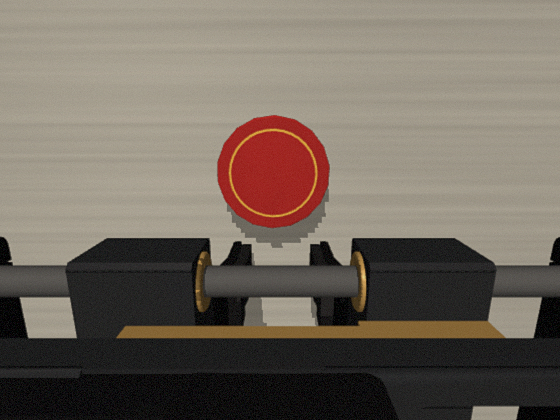

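Cap B is at column 273, about 4 mm left of centre, so I correct by that and push.

jog_arm([
  [[0,0,0,-0.004,0.005,0,0.31],[0,0,0,-0.004,0.012,0,0.31],[0,0,0,-0.005,0.022,0,0.31],[0,0,0,-0.006,0.035,0,0.31],[0,0,0,-0.007,0.05,0,0.31],[0,0,0,-0.009,0.067,0,0.31],[0,0,0,-0.011,0.085,0,0.31],[0,0,0,-0.013,0.105,0,0.31]],
])

```text
time: 6.9
position: [0.57, 0.0171, 0.0071]
tool_rot: [-0.5, 0.5, -0.5, 0.499]
ft_force: [0.2, -0.5, -0.3]
grip_width: 0.03
```

```bash
python3 - <<'E'
from h import *
print(get_obs()['position'],get_obs()['ft_force'])
save('wrist','w6')
E
```

```text
[0.56999019 0.01712297 0.00709852] [ 0.20059943 -0.48464125 -0.29156207]
```

View pics/w6.png

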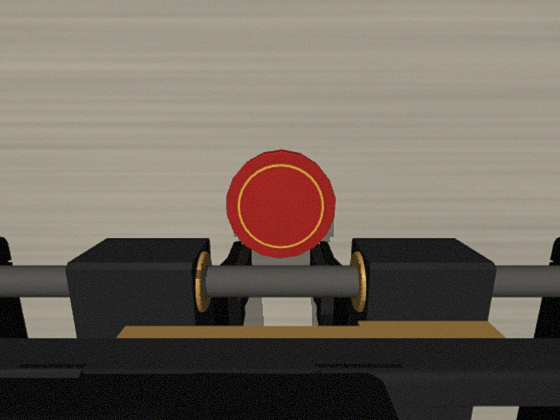

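Seated. I continue to y ≈ 0.225, x ≈ 0.556.

jog_arm([
  [[0,0,0,-0.001,0.018,0,0.31],[0,0,0,-0.003,0.038,0,0.31],[0,0,0,-0.005,0.058,0,0.31],[0,0,0,-0.006,0.078,0,0.31],[0,0,0,-0.008,0.098,0,0.31],[0,0,0,-0.01,0.118,0,0.31],[0,0,0,-0.011,0.138,0,0.31],[0,0,0,-0.012,0.154,0,0.31]],
])

```text
time: 7.75
position: [0.556, 0.1759, 0.0069]
tool_rot: [0.501, -0.501, 0.498, -0.5]
ft_force: [-0.6, 0.1, 0.2]
grip_width: 0.0297
```

jog_arm([
  [[0,0,0,-0.001,0.015,0,0.31],[0,0,0,-0.001,0.03,0,0.31],[0,0,0,-0.002,0.042,0,0.31],[0,0,0,-0.002,0.05,0,0.31],[0,0,0,-0.002,0.053,0,0.31],[0,0,0,-0.002,0.053,0,0.31],[0,0,0,-0.002,0.04,0,0.31],[0,0,0,-0.002,0.03,0.01,0.31]],
])

```text
time: 8.55
position: [0.5528, 0.2041, 0.0161]
tool_rot: [0.502, -0.501, 0.498, -0.499]
ft_force: [0.7, -0.9, -0.1]
grip_width: 0.0301
```

```bash
python3 - <<'E'
from h import *
print(get_obs()['position'],get_obs()['ft_force'])
save('wrist','w7')
E
```

```text
[0.55283168 0.20411281 0.01606842] [ 0.72284427 -0.94474365 -0.06766837]
```

View pics/w7.png

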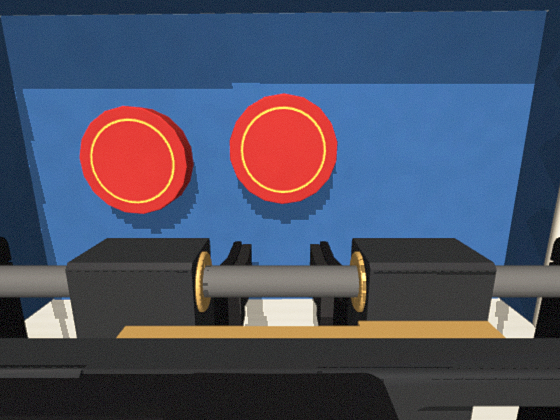

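Both caps are in the tray. To keep the gripper body off the jar, I'll first nudge cap C toward −x with the gripper turned 90°, then push it in.

jog_arm([
  [[0,0,0,0,-0.02,0.04,0.31],[0,0,8,0,-0.06,0.08,0.31],[0,0,16,0.03,-0.1,0.09,0.31],[0,0,24,0.06,-0.14,0.09,0.31],[0,0,32,0.09,-0.18,0.09,0.31],[0,0,40,0.11,-0.22,0.09,0.31],[0,0,48,0.13,-0.26,0.09,0.31],[0,0,56,0.145,-0.3,0.09,0.31]],
])

```text
time: 9.4
position: [0.7001, -0.1006, 0.109]
tool_rot: [0.678, -0.205, 0.206, -0.675]
ft_force: [0.6, 0.5, 0.0]
grip_width: 0.0298
```

```bash
python3 - <<'E'
from h import *
o=get_obs();print(o['position'],o['q'].round(2))
from scipy.spatial.transform import Rotation as R
m=R.from_quat(o['tool_rot']).as_matrix();print(np.degrees(np.arctan2(m[1,2],m[0,2])),m.round(3))
E
```

```text
[ 0.70009621 -0.10063794  0.10896608] [-0.3   0.76  1.3  -0.    1.08 -1.28]
56.2150894483796 [[ 0.831 -0.001  0.556]
 [-0.556 -0.003  0.831]
 [ 0.001 -1.    -0.003]]
```

jog_arm([
  [[0,0,8.4,-0.003,-0.012,0,0.31],[0,0,16.8,-0.003,-0.012,0,0.31],[0,0,25.2,-0.003,-0.012,0,0.31],[0,0,33.8,-0.003,-0.012,0,0.31],[0,0,33.8,-0.003,-0.012,0,0.31],[0,0,33.8,-0.003,-0.012,0,0.31]],
])

```text
time: 10.0
position: [0.6968, -0.1135, 0.1094]
tool_rot: [0.708, -0.001, 0.002, -0.706]
ft_force: [0.2, -0.5, 0.4]
grip_width: 0.03
```

```bash
python3 - <<'E'
from h import *
o=get_obs();print(o['position'],o['q'].round(2))
print(w2pix('wrist',(.652,-.113,.014)))
save('wrist','w8');save('scene','s8')
E
```

```text
[ 0.69679863 -0.11348912  0.10936578] [-0.32  0.76  1.3  -0.    1.08 -1.88]
[280.93277248 158.90398698]
```

View pics/w8.png

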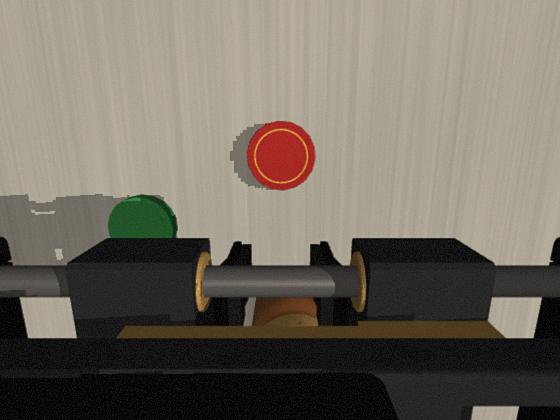

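View pics/s8.png

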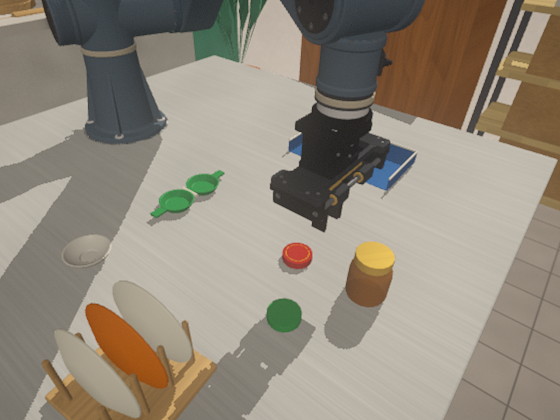

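jog_arm([
  [[0,0,0,-0.006,0,-0.02,0.31],[0,0,0,-0.006,0,-0.05,0.31],[0,0,0,-0.006,0,-0.075,0.31],[0,0,0,-0.006,0,-0.095,0.31],[0,0,0,-0.006,0,-0.102,0.31],[0,0,0,-0.006,0,-0.102,0.31],[0,0,0,-0.012,0,-0.102,0.31],[0,0,0,-0.02,0,-0.102,0.31]],
])

```text
time: 10.9
position: [0.6778, -0.1134, 0.0087]
tool_rot: [0.709, 0.001, 0.002, -0.706]
ft_force: [0.7, -0.4, -0.3]
grip_width: 0.0299
```

```bash
python3 - <<'E'
from h import *
o=get_obs();print(o['position'],o['ft_force'])
save('wrist','w9')
E
```

```text
[ 0.67778611 -0.1133654   0.00873224] [ 0.68849038 -0.42643539 -0.34148005]
```

View pics/w9.png

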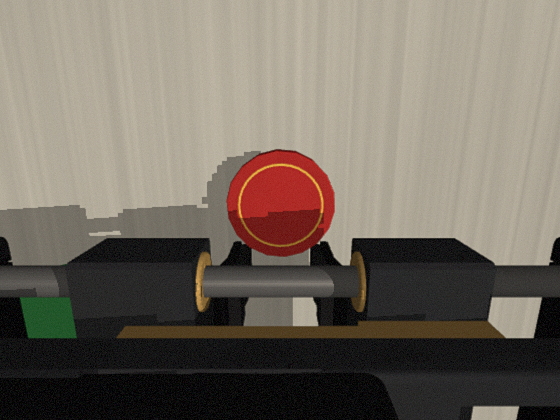

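jog_arm([
  [[0,0,0,-0.01,0,-0.001,0.31],[0,0,0,-0.02,0,-0.001,0.31],[0,0,0,-0.028,0,-0.001,0.31],[0,0,0,-0.031,0,-0.001,0.31],[0,0,0,-0.031,0,-0.001,0.31],[0,0,0,-0.02,0,-0.001,0.31],[0,0,0,-0.01,0,0.03,0.31],[0,0,0,-0.01,0,0.08,0.31]],
])

```text
time: 11.75
position: [0.6646, -0.1125, 0.0857]
tool_rot: [0.707, -0.003, -0.001, -0.707]
ft_force: [0.7, -0.7, -0.6]
grip_width: 0.0302
```

jog_arm([
  [[0,0,-8,0,-0.01,0.02,0.31],[0,0,-16,-0.01,-0.02,0.02,0.31],[0,0,-24,-0.02,-0.03,0.02,0.31],[0,0,-32,-0.03,-0.04,0.02,0.31],[0,0,-40,-0.04,-0.045,0.02,0.31],[0,0,-48,-0.05,-0.05,0.02,0.31],[0,0,-56,-0.05,-0.05,0.02,0.31],[0,0,-64,-0.05,-0.05,0.02,0.31]],
])

```text
time: 12.55
position: [0.6147, -0.1629, 0.1058]
tool_rot: [-0.597, 0.379, -0.376, 0.599]
ft_force: [-0.5, -0.0, 0.5]
grip_width: 0.0301
```

```bash
python3 - <<'E'
from h import *
o=get_obs();print(o['position'])
from scipy.spatial.transform import Rotation as R
m=R.from_quat(o['tool_rot']).as_matrix();print(np.degrees(np.arctan2(m[1,2],m[0,2])))
E
```

```text
[ 0.6147075  -0.16285852  0.10577984]
25.49134601009908
```

jog_arm([
  [[0,0,-8.4,0,0,0,0.31],[0,0,-16.8,0,0,0,0.31],[0,0,-25.5,0,0,-0.02,0.31],[0,0,-25.5,0,0,-0.04,0.31],[0,0,-25.5,0,0,-0.04,0.31]],
])

```text
time: 13.05
position: [0.6131, -0.1621, 0.0633]
tool_rot: [-0.5, 0.503, -0.497, 0.5]
ft_force: [-0.6, 0.2, -0.6]
grip_width: 0.03
```

```bash
python3 - <<'E'
from h import *
o=get_obs();print(o['position'])
save('wrist','w10')
print(w2pix('wrist',(.616,-.113,.014)),w2pix('wrist',(.616,-.103,.014)))
E
```

```text
[ 0.61305545 -0.16209507  0.06330212]
[284.50545725 157.75130742] [284.56262186 141.47208312]
```

View pics/w10.png

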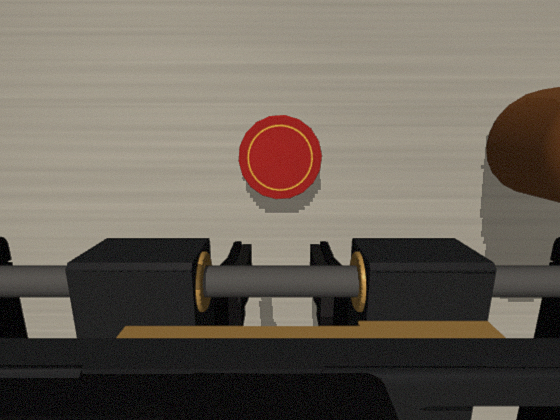

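Cap C is centred at (280,157), at about (0.613, −0.113). I lower and push.

jog_arm([
  [[0,0,0,0,0,-0.02,0.31],[0,0,0,0,0,-0.04,0.31],[0,0,0,0,0,-0.056,0.31],[0,0,0,0,0,-0.057,0.31],[0,0,0,0,0.008,-0.057,0.31],[0,0,0,0,0.018,-0.057,0.31],[0,0,0,0,0.03,-0.057,0.31],[0,0,0,0,0.045,-0.057,0.31]],
])

```text
time: 13.9
position: [0.6145, -0.1165, 0.0085]
tool_rot: [-0.499, 0.502, -0.498, 0.501]
ft_force: [0.2, -0.1, 0.3]
grip_width: 0.0296
```

jog_arm([
  [[0,0,0,0,0.017,0,0.31],[0,0,0,0,0.035,0,0.31],[0,0,0,0.001,0.053,0,0.31],[0,0,0,0.002,0.072,0,0.31],[0,0,0,0.003,0.091,0,0.31],[0,0,0,0.004,0.11,0,0.31],[0,0,0,0.005,0.13,0,0.31],[0,0,0,0.006,0.15,0,0.31]],
])

```text
time: 14.7
position: [0.6203, 0.0355, 0.0085]
tool_rot: [-0.499, 0.502, -0.498, 0.501]
ft_force: [0.7, -0.3, -0.2]
grip_width: 0.03
```

```bash
python3 - <<'E'
from h import *
o=get_obs();print(o['position'],o['ft_force'])
save('wrist','w11')
E
```

```text
[0.62032975 0.0355489  0.00849657] [ 0.71445271 -0.28495273 -0.15848284]
```

View pics/w11.png

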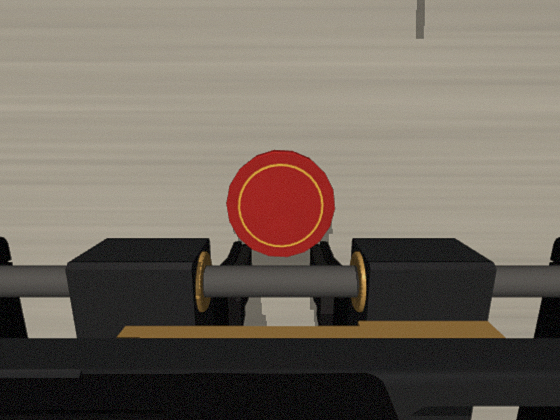

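jog_arm([
  [[0,0,0,0,0.02,-0.001,0.31],[0,0,0,0,0.04,-0.001,0.31],[0,0,0,0,0.06,-0.001,0.31],[0,0,0,0,0.08,-0.001,0.31],[0,0,0,0,0.1,-0.001,0.31],[0,0,0,0,0.12,-0.001,0.31],[0,0,0,0,0.14,-0.001,0.31],[0,0,0,0,0.155,-0.001,0.31]],
])

```text
time: 15.55
position: [0.6195, 0.1955, 0.0074]
tool_rot: [-0.5, 0.501, -0.497, 0.502]
ft_force: [-0.4, -0.8, 0.6]
grip_width: 0.0297
```

jog_arm([
  [[0,0,0,0,0.01,0,0.31],[0,0,0,0,0.018,0,0.31],[0,0,0,0,0.022,0,0.31],[0,0,0,0,0.022,0,0.31],[0,0,0,0,0.01,0,0.31],[0,0,0,0,-0.01,0.01,0.31],[0,0,0,0,-0.02,0.05,0.31],[0,0,0,0,-0.04,0.1,0.31]],
])

```text
time: 16.35
position: [0.6177, 0.155, 0.1027]
tool_rot: [-0.501, 0.503, -0.496, 0.5]
ft_force: [1.2, -0.4, 0.5]
grip_width: 0.03
```

jog_arm([
  [[0,0,0,0,-0.04,0.04,0.31],[0,0,0,0,-0.05,0.06,0.31],[0,0,0,0,-0.05,0.06,0.31],[0,0,0,0,-0.05,0.06,0.31],[0,0,0,0,-0.05,0.06,0.31]],
])

```text
time: 16.85
position: [0.6164, 0.1049, 0.1611]
tool_rot: [-0.502, 0.504, -0.495, 0.499]
ft_force: [0.4, 0.2, 0.3]
grip_width: 0.03
```

```bash
python3 - <<'E'
from h import *
o=get_obs();print(o['position'],o['ft_force'])
save('wrist','w12');save('side','d12');save('scene','s12')
for cam,n in(('scene','s12'),('side','d12')):
    im=cv2.imread(f'pics/{n}.png'); b,g,r=[im[:,:,k].astype(int) for k in range(3)]
    for nm,m in(('red',(r>110)&(g<90)&(b<90)),('green',(g>r+40)&(g>b+25))):
        nn,l,st,ce=cv2.connectedComponentsWithStats(cv2.morphologyEx(m.astype(np.uint8),cv2.MORPH_CLOSE,np.ones((5,5))))
        for k in range(1,nn):
            w=pix2w(cam,*ce[k],0.009)
            if st[k,4]>100 and .3<w[0]<.75 and -.3<w[1]<.35: print(cam,nm,st[k],w.round(4))
print('jar0 shift check: lid px')
E
```

```text
[0.6163698  0.10490908 0.16112566] [0.37903348 0.17499457 0.2925196 ]
scene red [318 137  21  15 249] [0.4839 0.2511 0.009 ]
scene red [344 145  44  28 572] [0.5918 0.2508 0.009 ]
scene green [ 151  170   73   48 1252] [ 0.3722 -0.1151  0.009 ]
scene green [267 298  35  34 933] [ 0.7106 -0.2293  0.009 ]
side red [ 119  323   55   48 1415] [0.5841 0.2581 0.009 ]
side red [179 357  33  31 813] [0.4802 0.2576 0.009 ]
side green [241 193  21  16 271] [ 0.7074 -0.2231  0.009 ]
side green [ 331  242   51   57 1499] [ 0.3771 -0.1091  0.009 ]
jar0 shift check: lid px
```

View pics/d12.png

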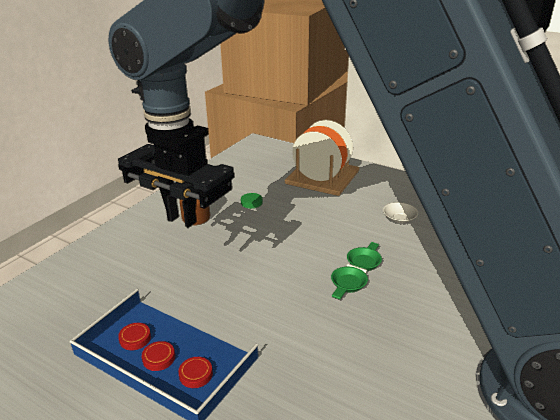

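View pics/s12.png

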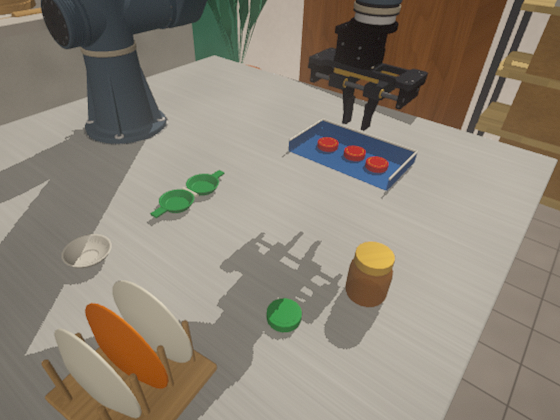

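View pics/w12.png

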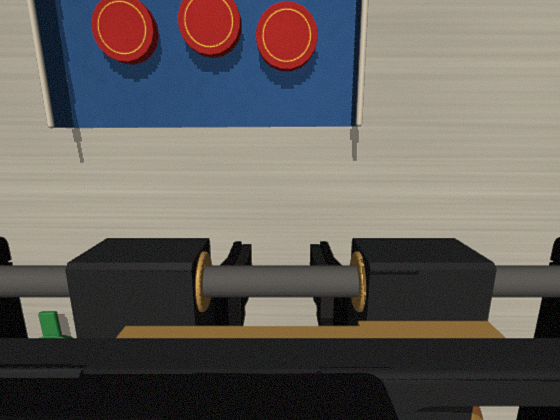

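All three caps are inside the tray, with centres about 75 mm past the open side. The jar, dish, mold, rack and green cap sit at their starting pixels.

```bash
python3 -c "
from rig import *
print(hand_in())"
```

```text
the job is handed in; nothing more can be done
None
```

I swept the three red caps one at a time across the cart top into the blue tray with the partly closed fingers, and handed the job in at about 17 s. `hand_in()` gave no verdict.

- **How they were pushed:** Each cap sat against the side edges of both fingers, not against one finger's back. The third cap was first nudged about 35 mm away from the jar, with the gripper turned 90°.
- **Caps at the end:** All three lie flat in both fixed views, at about x 0.48, 0.55 and 0.62 m and y 0.25 m. That puts their centres about 75 mm past the open side, between the walls. The last two positions come partly from the final finger positions, because those caps merged in the image measurement. The two cameras differ by about 7 mm, well inside the margin.
- **Everything else:** The mold and the green look-alike measured within 1 mm of their starting positions. By eye, the jar, dish and rack are at their starting pixels.
- **Robot:** It ended clear, with the TCP at z 0.16 m, and every force reading I took was under 2 N. No checks failed.

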